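Latch the sprung tool case

TASK

The grey tool case stands on its hinged edge with the lid sprung a little ajar. Lift the latch's wire loop over the forked keeper on the lid, draw it back under the keeper's hooks and hold it there for a moment with a firm pull of about 15 N to be sure it has caught, then let go of it, push the latch lever back past centre and press it down fully home so that the lid stays clamped. Do not wrench or force any part, leave the things lying around alone, and let go of everything at the end.

Things in the scene. Friction and masses are not known exactly. Their poses are not given: they have to be found in the camera images.
- tool_case: Grey tool case, 185 x 240 x 120 mm, fixed, standing on its hinged edge. Origin on the table straight below the lever pivot; x runs across the seam from the near shell (x -75 to 28 mm) to the lid shell (x 32 to 110 mm), y along the seam and the latch's pins, z up. Flat top at z 120 mm; the latch is in the middle (y 0) and moves in the x-z plane. Yaw varies by 0.4 rad either way.
- lever_pivot (a point): Axis of the steel latch lever, fixed to the case at x 0, y 0, z 150 mm; axes as the case. Two bracket cheeks stand beside it, their outsides at y -27 and +27 mm. A rubber stop for the lever stands at x -63 to -49 mm.
- latch_lever (a joint): Lever angle: 0 upright; grows as the handle swings away from the lid (to case -x); 1.536 = home, flat, against its stop, 30 mm above the case top. With the loop hooked the bar meets the keeper at 0.2 to 0.9; dead centre is at about 1.44 to 1.48, short of it the lever springs back. Pushing at 60 mm from the pivot takes up to about 10 N; over 40 N is forcing it.
- lever_end (a point): Centre of the lever's rounded end (8 mm thick), 78 mm from the pivot. The handle is a flat plate 40 mm wide (y) and 5 mm thick, from 15 mm off the pivot to this end. Light friction (about 0.05 N m) holds lever and loop where they are left.
- latch_loop: Steel wire loop. Origin: middle of its pin on the lever, 16 mm from the pivot on the line to lever_end; x along the loop to its bar. The bar is 100 mm from this pin, so that it can stand 85 to 115 mm from the lever pivot; moving the bar moves loop and lever together. Keep it under 112 mm, where the linkage straightens.
- loop_bar (a point): Middle of the loop's crossbar: round, 10 mm thick, 72 mm long along case y. Side wires (7 mm) at y -36 and +36 mm, so the middle can be pinched from above, across case x. It starts in the air on the lid side of the lever, the loop 14 to 60 degrees above level. Friction resists moving it with about 3 to 6 N, which the gripper feels on top of the pull on the keeper.
- keeper_seat (a point): Nominal centre of the bar when seated in the keeper, fixed to the lid, 19 mm above its top; x away from the latch, z up. The keeper is screw-adjusted: its prongs stand up to 2 mm nearer or farther than this tells, so feel for contact. Drawing the bar on against the prongs pulls the lid in at 18 N per mm; over 25 N on the keeper while the gripper holds the loop is forcing it.
- keeper_hooks (a point): Nominal middle between the keeper's two hook tips, 2 mm in +x of keeper_seat, 10.5 mm above it. Steel prongs at y -25 and +25 mm, 6 mm wide; free space of 44 mm between. The bar bears on their upright faces, 5 mm to -x of the seat; the hooks reach 7 mm in +x from the faces, undersides 7.5 mm and tops 13.5 mm above the seat. Bar goes over, down 12 mm or more beyond the seat, back in -x.
- case_lid (a joint): Angle of the lid about its hinge at the foot of the seam: 0 = shut; a stiff gasket pushes it to 0.056 (7.5 mm ajar at the latch). Clamped by the latch it stands between 0 and 0.038.
- tape_measure: Bystander: yellow tape measure, 42 x 82 x 60 mm, to the left of the case and nearer the robot. Origin under its centre.
- driver_yellow: Bystander: screwdriver with yellow handle, 173 mm long, left of the case. Origin under its centre.
- glue_bottle: Bystander: white glue bottle with orange nozzle, 51 mm thick, 134 mm tall, behind the case. Origin under its centre.

How it is judged:
By the outcome, as a careful person would: the job done as asked, in the order asked, and still so for the second after the job is handed in, with the robot touching nothing.
It also fails if it takes over 58 s, if anything falls off the work surface, if the arm or the gripper's body presses on something with over 40 N, if the wrist force passes 120 N, or if a joint passes its speed limit or range.

ROBOT

A 6-joint arm with a two-finger parallel gripper is mounted at the origin on a cart in front of the work surface, level with it; the furniture and walls round the work are solid. World frame = base frame: x ahead of the robot, y to its left, z up, the work surface at z = 0. Lengths are in m, angles in rad, forces in N, time in s.
With the tool pointing down it reaches from about 0.325 to 0.85 m from the base axis. Payload 4.4 kg.
Tool frame: the origin (TCP) lies between the finger pads; the fingertips stand r.tip_extent ahead of it and the grasp point (between the pads) lies 11 mm behind it (r.tip_extent is the distance from the TCP to the fingertips, in m); z points along the fingers, y is the line along which they close (so a half turn about z gives the same grasp; the last joint's range is limited). The gripper opens to 94 mm and grips with 3 to 60 N. Pads are 16 mm wide; open, the fingers measure 119 mm over their backs; the gripper's body (75 mm by 177 mm) begins 78 mm behind the grasp point.
Start: joints at [1.095, 0.207, 1.542, -0, 1.393, -0.15], TCP at [0.184, 0.545, 0.213] pointing down, gripper open.
Joint ranges: [-2.73, 2.73], [-0.86, 2.22], [0.23, 2.46], [-1.11, 4.25], [0.08, 2.63], [-2.82, 2.82]. Speed limits (rad/s): [2.79, 2.79, 3.14, 3.14, 3.14, 3.14].

INTERFACE

Orientations are given as a unit quaternion [w, x, y, z].
In Python, from bench import r, get_image, ticket gives the robot as it stands.
- The arm moves only by the shell command python3 -m handwheel FILE [FORCE], which reads ROWS from the file FILE. ROWS is a JSON list of rows, 1 to 12 of them, each written [[dx, dy, dz], turn, opening]: dx, dy, dz in m, then a turn about the tool's z in rad, then the finger opening in m; each row shifts and turns the commanded pose from where the row before left it, along the tool's axes as they then stand; what a row does not reach is not made up. A row lasts 1/12 s, in which the tool goes at most 0.0417 m and 0.125 rad, less where a joint would pass 70% of its speed; a pose out of reach is approached as far as the arm can. The fingers move at their own pace and stop on an object; FORCE is the grip in N (left out, the last holds). Time passes only in rows, so rows that do not move let the fingers close. It prints the time, the measured TCP pose, the force, the opening and the grip force at its end. Input that does not fit is refused with a message, and nothing moves.
- r.get_obs(): the state, without advancing time (a new reading comes with each control period).
- get_image(name): name is "scene" or "top" or "wrist"; returns a dict with "color" (480x640x3 uint8, red, green, blue), "depth" (480x640 float32, m along the optical axis (not along the pixel's ray), 0 where there is no reading), "mtx" (3x3 intrinsics, pixels), "R" (3x3) and "t" (3): a world point X has camera coordinates R X + t. Camera axes: x right, y down, z forward; pixel columns grow to the right and rows downward; lengths in m; the calibration is good to about 2 mm. A picture is of the moment at which its call begins.
- ticket.finish_job(): hands the job in; it is judged then, once.
The state is a dict: "t": time; "joint_pos": joint angles; "qd": joint speeds; "joint_efforts": joint torques, N m; "ee_pos": TCP position; "tool_rot": TCP orientation; "contact_force": force on the tool from outside, world axes, zero at the start; "torque": the same for the moment, N m; "gripper_width": finger opening in m; "grip_force": force on a finger pad.
Only numpy, scipy, OpenCV 4.12 (cv2) and the standard library are available. Lean on these libraries where they do the work, as an engineer would, in place of code of your own. Each camera call takes 0.05 s, during which the arm holds its last target. There are 200 camera calls.

## Working session

There is one attempt and no reset: what is moved stays moved. The work goes in short steps, Python scripts to look and compute and a shell command to move; the robot and the scene stay as the last step left them, time stands still between calls to the robot, and variables do not carry over. Pictures are saved under pics/ and viewed, at most 13 in all, crops included, and the job is handed in when it is done.

```bash
mkdir -p pics; ls; python3 - <<'E'
from bench import r,get_image
import cv2,numpy as np
for n in("scene","top"):
    d=get_image(n); np.savez(n+"0.npz",**d)
    cv2.imwrite(f"pics/{n}0.png",d["color"][:,:,::-1]); print(n,d["mtx"].tolist(),d["R"].round(3).tolist(),d["t"].round(3).tolist())
o=r.get_obs();print({k:np.round(v,3).tolist() for k,v in o.items()},r.tip_extent)
E
```

```text
pics
scene [[434.43387180336947, 0.0, 323.1150061321762], [0.0, 434.43387180336947, 244.45836388161635], [0.0, 0.0, 1.0]] [[0.782, -0.624, -0.005], [-0.337, -0.415, -0.845], [0.525, 0.662, -0.535]] [-0.361, 0.415, 0.552]
top [[559.926858451366, 0.0, 312.3577975098072], [0.0, 559.926858451366, 243.71527946450905], [0.0, 0.0, 1.0]] [[0.008, -0.999, 0.032], [-0.982, -0.014, -0.19], [0.191, -0.03, -0.981]] [0.176, 0.643, 0.954]
{'t': 0.1, 'joint_pos': [1.095, 0.207, 1.543, -0.0, 1.394, -0.151], 'qd': [0.001, -0.003, -0.002, 0.001, 0.001, -0.001], 'joint_efforts': [0.001, -37.187, -28.229, 0.07, 0.031, -0.0], 'ee_pos': [0.184, 0.544, 0.212], 'tool_rot': [-0.0, 0.162, 0.987, -0.001], 'contact_force': [-0.197, -0.552, 0.718], 'torque': [0.04, -0.009, 0.017], 'grip_force': 0.0, 'gripper_width': 0.094} 0.008
```

View pics/scene0.png

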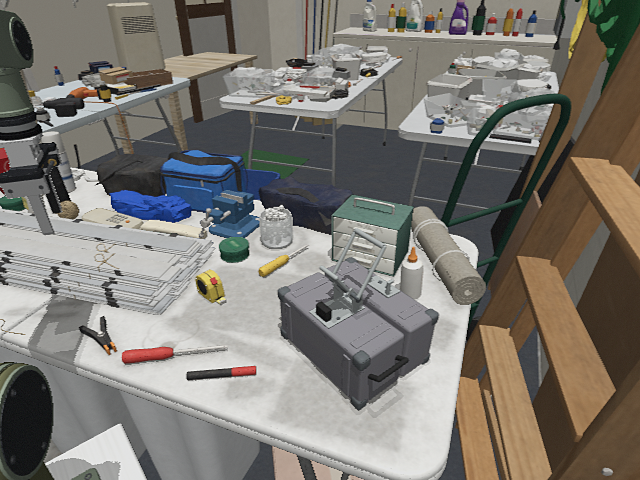

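View pics/top0.png

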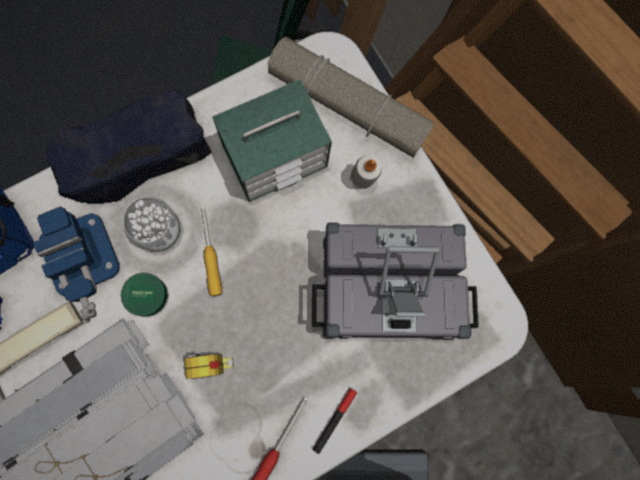

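The scene view shows the case at about (360,320), with the loop raised at about (360,240). The top view shows the case at (398,280), the keeper at (398,238), the loop bar near (412,250) and the rubber stop at (400,323). I'll enlarge both.

```bash
python3 - <<'E'
import cv2,numpy as np
for n,(x,y,w,h,s) in dict(top=(350,215,120,90,6),scene=(300,215,120,90,6)).items():
    c=np.load(n+"0.npz")["color"][y:y+h,x:x+w,::-1]
    c=cv2.resize(c,None,fx=s,fy=s,interpolation=cv2.INTER_CUBIC)
    for i in range(0,w,20): cv2.putText(c,str(x+i),(i*s,10),0,.35,(0,0,255),1);cv2.line(c,(i*s,0),(i*s,h*s),(0,0,255),1) if 0 else cv2.line(c,(i*s,12),(i*s,18),(0,0,255),1)
    for i in range(0,h,20): cv2.putText(c,str(y+i),(0,i*s+10),0,.35,(0,0,255),1)
    cv2.imwrite(f"pics/{n}c.png",c)
E
```

```text
(no output)
```

View pics/topc.png

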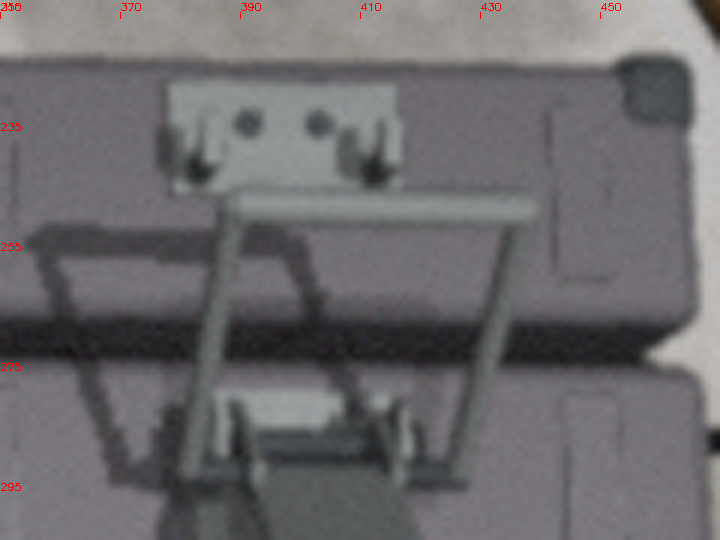

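View pics/scenec.png

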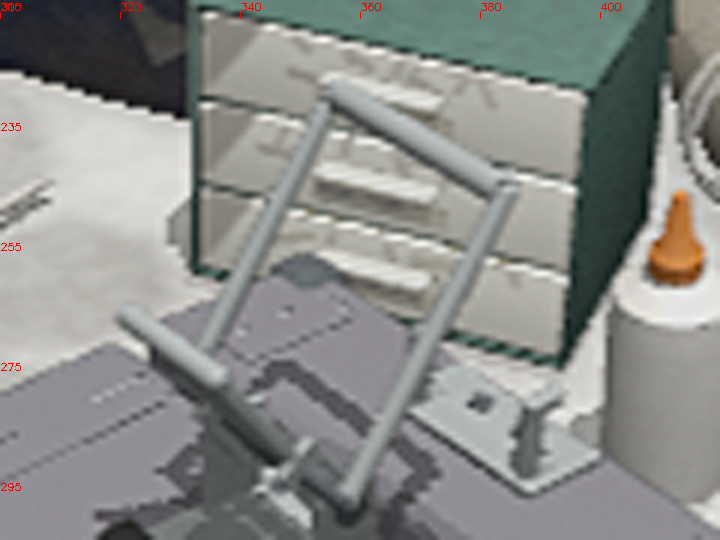

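Crop readings:
- **Bar ends:** top (390,249.5) and (438.3,249.7); scene (355.8,231.2) and (384.5,246.7).
- **Loop pin ends:** top (380.8,293.3) and (426.7,294.5); scene (334.2,273.7) and (357.8,297.8).
- **Hooks:** top (383.3,243.3) and (412.5,243.3); scene, right prong top, (391.3,280.8).

```bash
cat > h.py <<'E'
import cv2,numpy as np
def ray(d,u):
    C=-d["R"].T@d["t"]; v=d["R"].T@np.linalg.solve(d["mtx"],[*u,1]); return C,v/np.linalg.norm(v)
def tri(a,ua,b,ub):
    P=[d["mtx"]@np.c_[d["R"],d["t"]] for d in(a,b)]
    X=cv2.triangulatePoints(*P,np.array(ua,float),np.array(ub,float))[:,0];X=X[:3]/X[3]
    (A,v),(B,w)=ray(a,ua),ray(b,ub);n=np.cross(v,w)
    return X,abs((B-A)@n/np.linalg.norm(n))
def cloud(d):
    v,u=np.mgrid[:480,:640];z=d["depth"]
    c=np.stack([u,v,np.ones_like(u)],-1)@np.linalg.inv(d["mtx"]).T*z[...,None]
    return (c-d["t"])@d["R"]
def onz(d,u,z):
    C,v=ray(d,u);return C+v*(z-C[2])/v[2]
E
python3 - <<'E'
from h import *
np.set_printoptions(precision=4,suppress=True)
T,S=np.load("top0.npz"),np.load("scene0.npz")
T,S=dict(T),dict(S)
for n,a,b in [("barL",(390,249.6),(355.8,231.2)),("barR",(438.3,249.8),(384.5,246.7)),("pinL",(380.8,293.3),(334.2,273.7)),("pinR",(426.7,294.5),(357.8,297.8)),("hookR",(412.5,243.5),(391.3,281))]:
    print(n,*tri(T,a,S,b))
W=cloud(T)
m=(abs(W[...,2]-.12)<.006)&(T["depth"]>0); m[:,:320]=0;m[:215]=0;m[350:]=0
P=W[m];print(len(P),np.median(P,0)); R=cv2.minAreaRect(P[:,:2].astype(np.float32));print(R,cv2.boxPoints(R))
for n,u in [("hookL",(383.3,243.3)),("hookR",(412.5,243.3)),("mid barw",(414,249.7))]:
    print(n,W[int(u[1]),int(u[0])],onz(T,u,.1505))
E
```

```text
barL [0.5979 0.0742 0.2445] 0.0004877450196243775
barR [0.5984 0.0029 0.2465] 0.00017255309746727347
pinL [0.5433 0.0761 0.1726] 0.007344068666517966
pinR [0.5408 0.0027 0.1651] 0.00034297373063027004
hookR [0.6304 0.0171 0.148 ] 0.011637081008221094
12435 [0.5652 0.0522 0.1196]
((0.5759789943695068, -0.11310717463493347), (0.20157957077026367, 0.5536845922470093), 1.6665045022964478) [[ 0.4672  0.1607]
 [ 0.4833 -0.3928]
 [ 0.6848 -0.3869]
 [ 0.6687  0.1665]]
hookL [0.6285 0.0676 0.1401] [0.6259 0.0688 0.1505]
hookR [0.6293 0.0188 0.1394] [0.6266 0.0204 0.1505]
mid barw [0.5986 0.0395 0.2491] [0.6159 0.0181 0.1505]
```

```bash
python3 - <<'E'
from h import *
np.set_printoptions(precision=4,suppress=True)
T,S=dict(np.load("top0.npz")),dict(np.load("scene0.npz"))
W=cloud(T);P=W.reshape(-1,3)
P=P[(abs(P[:,2]-.12)<.006)&(P[:,0]>.4)&(P[:,0]<.72)&(P[:,1]>-.12)&(P[:,1]<.2)]
# near edge and seam per y-bin
ys=np.arange(-.05,.14,.01);r=[]
for y in ys:
    q=P[abs(P[:,1]-y)<.004,0]; 
    s=np.sort(q);g=np.diff(s);k=g.argmax();r.append((y,s[0],s[k],s[k+1],s[-1]))
r=np.array(r);print(r)
for i in(1,2,3,4):print(np.polyfit(r[:,0],r[:,i],1))
xs=np.arange(.5,.66,.02)
for x in xs:
    q=P[abs(P[:,0]-x)<.004,1];print(x,q.min(),q.max())
V=cloud(S)
for u in [(329,273),(325,270),(333,275),(329,274)]:print(V[u[1],u[0]])
Q=V.reshape(-1,3);c=Q[(abs(Q[:,1]-.0395)<.012)&(Q[:,2]>.14)&(Q[:,0]>.44)&(Q[:,0]<.66)]
for x in np.arange(.46,.66,.01):
    q=c[abs(c[:,0]-x)<.005,2]
    if len(q):print(round(x,2),len(q),q.min(),q.max())
c=Q[(Q[:,1]<.1)&(Q[:,1]>-.02)&(Q[:,0]>.61)&(Q[:,0]<.66)&(Q[:,2]>.127)&(Q[:,2]<.16)];print(len(c),c[np.argsort(-c[:,2])][:12])
c=P=W.reshape(-1,3);c=c[(c[:,1]<.1)&(c[:,1]>-.02)&(c[:,0]>.61)&(c[:,0]<.66)&(c[:,2]>.135)&(c[:,2]<.17)];print(c)
E
```

```text
[[-0.05    0.4771  0.5775  0.5899  0.6651]
 [-0.04    0.477   0.5796  0.5898  0.6649]
 [-0.03    0.4769  0.5792  0.5898  0.6647]
 [-0.02    0.4783  0.579   0.5988  0.6648]
 [-0.01    0.4768  0.6165  0.63    0.6645]
 [ 0.      0.4782  0.6171  0.6297  0.6644]
 [ 0.01    0.4781  0.5077  0.5395  0.6642]
 [ 0.02    0.478   0.5075  0.5607  0.6641]
 [ 0.03    0.4779  0.5073  0.5605  0.6657]
 [ 0.04    0.4778  0.5073  0.5603  0.6654]
 [ 0.05    0.4778  0.535   0.5601  0.6653]
 [ 0.06    0.4777  0.5419  0.5602  0.6652]
 [ 0.07    0.4776  0.5779  0.59    0.665 ]
 [ 0.08    0.4775  0.5778  0.5898  0.6645]
 [ 0.09    0.4773  0.5776  0.5898  0.6645]
 [ 0.1     0.4773  0.5792  0.5895  0.6623]
 [ 0.11    0.4772  0.5794  0.5893  0.6646]
 [ 0.12    0.4772  0.5792  0.5893  0.6641]
 [ 0.13    0.477   0.5792  0.5904  0.6624]]
[-0.001   0.4775]
[-0.0053  0.5637]
[-0.0471  0.586 ]
[-0.0074  0.6648]
0.5 -0.07857023021324015 0.15937230386218323
0.52 -0.07815073003522496 0.15945922976534044
0.54 -0.07938877012504325 0.15964438914137824
0.56 -0.07781117958054673 0.15955115334284528
0.5800000000000001 -0.07706
[... 2372 characters left out ...]
97]
 [0.6328 0.0685 0.1355]
 [0.6312 0.0681 0.1435]
 [0.6296 0.0677 0.1514]
 [0.6297 0.066  0.1509]
 [0.6301 0.0641 0.1495]
 [0.6335 0.0179 0.1354]
 [0.631  0.019  0.1483]
 [0.6304 0.0179 0.1514]
 [0.6304 0.0162 0.1511]
 [0.6307 0.0143 0.1498]
 [0.6299 0.0678 0.1412]
 [0.6288 0.0671 0.147 ]
 [0.6287 0.0655 0.1478]
 [0.6286 0.064  0.1484]
 [0.6317 0.018  0.1359]
 [0.63   0.0182 0.1445]
 [0.6297 0.0168 0.1461]
 [0.6291 0.0158 0.1492]
 [0.6295 0.0138 0.1474]
 [0.6285 0.0676 0.1401]
 [0.629  0.0655 0.1375]
 [0.6282 0.0645 0.1415]
 [0.6293 0.0188 0.1394]
 [0.6285 0.0181 0.1438]
 [0.6287 0.0161 0.1426]
 [0.6284 0.0149 0.1446]
 [0.6277 0.0171 0.139 ]
 [0.628  0.0151 0.1377]
 [0.6285 0.0129 0.1354]]
```

Measured, all against the text:
- The case yaw is about 0 and the pivot is near (0.551, 0.0405, 0.150).
- The bar is at (0.598, 0.040, 0.2455). It is 99.6 mm from the pin and its ends are 71 mm apart, both as given.
- The lever end is at (0.503, 0.217), angle about 0.63.
- The hook tips are near x 0.643 and the seat near (0.641, 0.139).

Pinching across x would put the 177 mm gripper body over the lever once the bar is lowered. I'll hold the loop by the outsides of its side wires instead, at about 79 mm, closing along y.

```bash
echo '[[[0,0,-0.025],-0.109,0.094],[[0,0,-0.025],-0.109,0.094],[[0,0,-0.025],-0.109,0.094],[[-0.023,-0.028,0],0,0.094],[[-0.023,-0.028,0],0,0.094],[[-0.023,-0.028,0],0,0.094],[[-0.023,-0.028,0],0,0.094],[[-0.023,-0.028,0],0,0.094],[[-0.023,-0.028,0],0,0.094],[[-0.023,-0.028,0],0,0.094],[[-0.023,-0.028,0],0,0.094],[[-0.023,-0.028,0],0,0.094]]' > path.dat && python3 -m handwheel path.dat 30
```

```text
t: 1.1
ee_pos: [0.3918, 0.2913, 0.288]
tool_rot: [-0.0, -0.001, 1.0, -0.0]
contact_force: [0.9, 1.1, -0.0]
gripper_width: 0.0942
grip_force: 0.0
```

```bash
echo '[[[-0.023,-0.028,0],0,0.094],[[-0.023,-0.028,0],0,0.094],[[-0.023,-0.028,0],0,0.094],[[-0.023,-0.028,0],0,0.094],[[-0.023,-0.028,0],0,0.094],[[-0.023,-0.028,0],0,0.094],[[-0.023,-0.028,0],0,0.094],[[-0.023,-0.028,0],0,0.094],[[-0.022,-0.027,0],0,0.094],[[0,0,0],0,0.094],[[0,0,0],0,0.094]]' > path.dat && python3 -m handwheel path.dat; python3 - <<'E'
from h import *
from bench import get_image
for n in("wrist","scene"):
    d=get_image(n);np.savez(n+"1.npz",**d)
    if n=="wrist":cv2.imwrite("pics/w1.png",d["color"][:,:,::-1])
E
```

```text
t: 2.02
ee_pos: [0.5979, 0.0408, 0.2871]
tool_rot: [-0.001, 0.001, 1.0, 0.0]
contact_force: [-0.7, 0.5, -0.1]
gripper_width: 0.0942
grip_force: 0.0
```

View pics/w1.png

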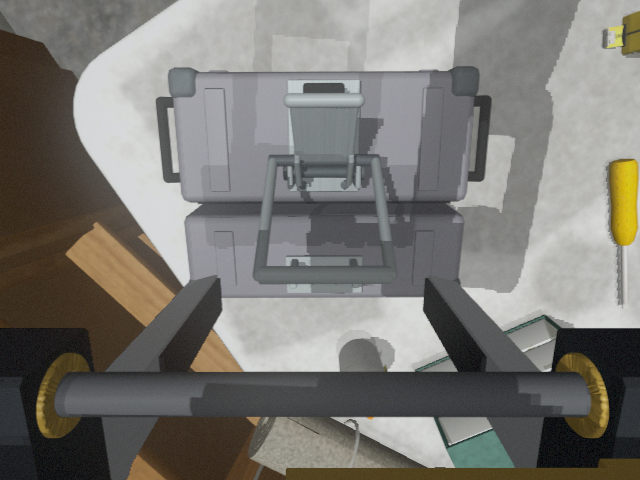

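The wrist view shows the bar at row 272, columns 255–395, centred between the fingertips at columns 220 and 425. I'll check the offset against the calibration.

```bash
python3 - <<'E'
from h import *
np.set_printoptions(precision=4,suppress=True)
d=dict(np.load("wrist1.npz"));W=cloud(d)
for u in[(253,274),(396,273),(255,274),(394,273),(325,273),(302,262),(352,262),(288,100),(362,100)]:print(u,onz(d,u,.2455),W[u[1],u[0]])
T=dict(np.load("top0.npz"));print(tri(T,(414.2,249.7),d,(325,273)))
E
```

```text
(253, 274) [0.5999 0.0025 0.2455] [0.5993 0.0028 0.2473]
(396, 273) [0.5996 0.0802 0.2455] [0.5992 0.0799 0.2466]
(255, 274) [0.5999 0.0036 0.2455] [0.5993 0.0039 0.2474]
(394, 273) [0.5995 0.0791 0.2455] [0.599  0.0788 0.2472]
(325, 273) [0.5994 0.0416 0.2455] [0.5986 0.0416 0.248 ]
(302, 262) [0.5932 0.0292 0.2455] [0.6317 0.0229 0.1208]
(352, 262) [0.5932 0.0562 0.2455] [0.6293 0.0651 0.1289]
(288, 100) [0.5102 0.0236 0.2455] [0.5079 0.0213 0.2168]
(362, 100) [0.5103 0.0598 0.2455] [0.508  0.0625 0.2164]
(array([0.5958, 0.0412, 0.2577]), np.float64(0.0007825842410317855))
```

```bash
echo '[[[0,0.0006,0.011],0,0.094],[[0,0,0.011],0,0.094],[[0,0,0.011],0,0.094],[[0,0,0.011],0,0.094],[[0,0,0],0,0.094],[[0,0,0],0,0.07],[[0,0,0],0,0.07],[[0,0,0],0,0.07],[[0,0,0],0,0.07]]' > path.dat && python3 -m handwheel path.dat 30
```

```text
t: 2.87
ee_pos: [0.598, 0.0423, 0.2451]
tool_rot: [0.001, -0.0, 1.0, -0.0]
contact_force: [-0.2, -2.3, -0.6]
gripper_width: 0.0779
grip_force: 30.0
```

```bash
echo '[[[-0.006,0,0.009],0,0.07],[[-0.006,0,0.009],0,0.07],[[-0.006,0,0.009],0,0.07],[[-0.006,0,0.009],0,0.07],[[-0.006,0,0.009],0,0.07],[[-0.006,0,0.009],0,0.07],[[-0.006,0,0.009],0,0.07],[[-0.006,0,0.009],0,0.07],[[-0.006,0,0.007],0,0.07],[[0,0,0],0,0.07]]' > path.dat && python3 -m handwheel path.dat
python3 - <<'E'
from h import *
from bench import get_image
for n in("wrist","scene","top"):
    d=get_image(n);np.savez(n+"2.npz",**d)
d=dict(np.load("wrist2.npz"));s=np.load("scene2.npz")["color"][215:315,300:420]
c=cv2.resize(s,None,fx=3.33,fy=3.33,interpolation=cv2.INTER_CUBIC)
c=np.hstack([c,cv2.resize(d["color"][130:330,200:440],(400,333))])
cv2.imwrite("pics/m2.png",c[:,:,::-1])
E
```

```text
t: 3.7
ee_pos: [0.647, 0.0423, 0.1592]
tool_rot: [-0.007, -0.001, 1.0, -0.0]
contact_force: [-5.1, -4.8, 1.1]
gripper_width: 0.0777
grip_force: 30.0
```

View pics/m2.png

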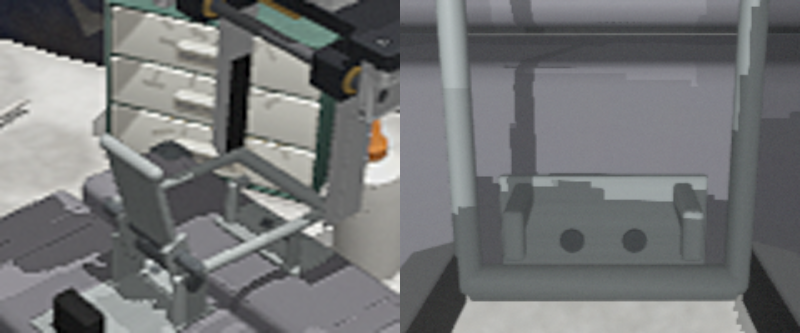

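The crops show the bar beyond the keeper's two prongs and clear of them. The loop is gripped by its sides and the lever is near upright. I'll check where the bar and the TCP actually are.

```bash
python3 - <<'E'
from h import *
from bench import r
np.set_printoptions(precision=4,suppress=True)
o=r.get_obs();print(o["t"],o["ee_pos"],o["contact_force"],o["tool_rot"])
d=dict(np.load("wrist2.npz"));W=cloud(d)
for cx,cy in[(600,282),(560,282),(640,282)]:
    u=(int(200+(cx-400)*.6),int(130+cy*.6));print(u,W[u[1],u[0]],onz(d,u,.164))
P=np.concatenate([W.reshape(-1,3),cloud(dict(np.load("top2.npz"))).reshape(-1,3)])
for lo,hi in[(.01,.022),(.06,.072)]:
    c=P[(P[:,1]>lo)&(P[:,1]<hi)&(P[:,0]>.61)&(P[:,0]<.65)&(P[:,2]>.147)&(P[:,2]<.156)];print(len(c),np.percentile(c[:,0],[1,10,50,90,99]),np.median(c[:,2]))
E
```

```text
3.85 [0.6472 0.0424 0.161 ] [-5.6856 -3.667   0.4265] [-0.0064 -0.0006  1.     -0.0004]
(320, 299) [0.6459 0.0407 0.1612] [0.6448 0.0407 0.164 ]
(296, 299) [0.646  0.0301 0.1608] [0.6448 0.0303 0.164 ]
(344, 299) [0.6464 0.0513 0.1598] [0.6448 0.051  0.164 ]
397 [0.63   0.6312 0.6371 0.6432 0.6445] 0.14872769233457536
408 [0.63   0.631  0.6366 0.643  0.6445] 0.14882591366354475
```

```bash
echo '[[[-0.003,0,-0.002],0,0.07],[[-0.003,0,0],0,0.07],[[-0.003,0,0],0,0.07],[[0,0,0],0,0.07],[[0,0,0],0,0.07],[[0,0,0],0,0.07]]' > path.dat && python3 -m handwheel path.dat; echo '[[[0,0,0.004],0,0.07],[[0,0,0.004],0,0.07],[[0,0,0.004],0,0.07],[[0,0,0],0,0.07],[[0,0,0],0,0.07],[[0,0,0],0,0.07]]' > path.dat && python3 -m handwheel path.dat
```

```text
t: 4.35
ee_pos: [0.6569, 0.0424, 0.1635]
tool_rot: [-0.005, -0.001, 1.0, -0.0]
contact_force: [-4.2, -3.8, -0.4]
gripper_width: 0.0776
grip_force: 30.0
t: 4.85
ee_pos: [0.6585, 0.0424, 0.1535]
tool_rot: [-0.003, -0.001, 1.0, -0.0]
contact_force: [-4.6, -4.0, 0.2]
gripper_width: 0.0777
grip_force: 30.0
```

```bash
echo '[[[0.001,0,0.004],0,0.07],[[0.001,0,0.004],0,0.07],[[0,0,0.004],0,0.07],[[0,0,0.002],0,0.07],[[0,0,0],0,0.07],[[0,0,0],0,0.07],[[0,0,0],0,0.07]]' > path.dat && python3 -m handwheel path.dat
python3 - <<'E'
from h import *
from bench import get_image
np.set_printoptions(precision=4,suppress=True)
for n in("wrist","scene","top"):
    d=get_image(n);np.savez(n+"3.npz",**d)
d=dict(np.load("wrist3.npz"));s=np.load("scene3.npz")["color"][235:315,320:416]
c=np.hstack([cv2.resize(s,(400,333),interpolation=cv2.INTER_CUBIC),cv2.resize(d["color"][130:330,200:440],(400,333))])
cv2.imwrite("pics/m3.png",c[:,:,::-1])
P=np.concatenate([cloud(d).reshape(-1,3)])
c=P[(P[:,1]>.03)&(P[:,1]<.052)&(P[:,0]>.635)&(P[:,0]<.68)&(P[:,2]>.13)&(P[:,2]<.17)];print(len(c),np.percentile(c,[2,50,98],axis=0))
E
```

```text
t: 5.43
ee_pos: [0.6576, 0.0424, 0.1404]
tool_rot: [-0.001, -0.001, 1.0, -0.0]
contact_force: [-3.1, -4.0, 0.3]
gripper_width: 0.0772
grip_force: 30.0
1091 [[0.652  0.0304 0.1364]
 [0.6551 0.0412 0.1409]
 [0.6606 0.0516 0.1427]]
```

View pics/m3.png

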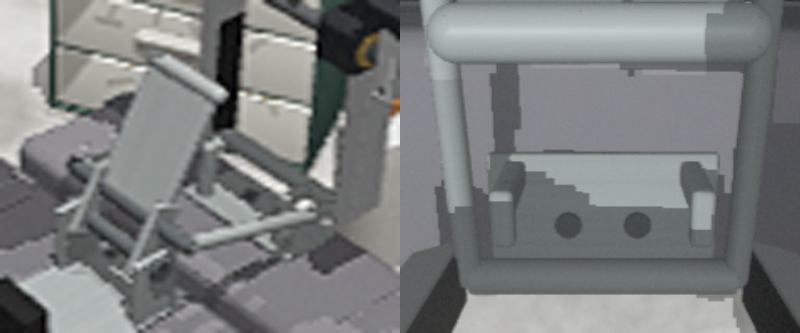

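The bar is beyond the prongs. Its top is at 0.1427 and the hook undersides are at about 0.143, so I'll go 3 mm lower and then draw back slowly.

```bash
echo '[[[0,0,0.0015],0,0.07],[[0,0,0.0015],0,0.07],[[0,0,0],0,0.07],[[0,0,0],0,0.07]]' > path.dat && python3 -m handwheel path.dat 40; echo '[[[0.003,0,0],0,0.07],[[0.003,0,0],0,0.07],[[0.003,0,0],0,0.07],[[0.001,0,0],0,0.07],[[0,0,0],0,0.07],[[0,0,0],0,0.07],[[0,0,0],0,0.07]]' > path.dat && python3 -m handwheel path.dat
```

```text
t: 5.92
ee_pos: [0.6569, 0.0426, 0.1373]
tool_rot: [-0.002, -0.0, 1.0, -0.0]
contact_force: [-3.9, -5.5, 1.9]
gripper_width: 0.0768
grip_force: 40.0
t: 6.5
ee_pos: [0.6523, 0.0425, 0.1398]
tool_rot: [0.005, -0.0, 1.0, -0.0]
contact_force: [4.4, -3.4, 0.7]
gripper_width: 0.0766
grip_force: 40.0
```

```bash
echo '[[[0,0,0.0025],0,0.07],[[0.002,0,0],0,0.07],[[0.002,0,0],0,0.07],[[0.002,0,0],0,0.07],[[0,0,0],0,0.07],[[0,0,0],0,0.07],[[0,0,0],0,0.07]]' > path.dat && python3 -m handwheel path.dat;python3 - <<'E'
from h import *
from bench import get_image
np.set_printoptions(precision=4,suppress=True)
d=get_image("wrist");P=cloud(d).reshape(-1,3)
c=P[(P[:,1]>.03)&(P[:,1]<.052)&(P[:,0]>.635)&(P[:,0]<.68)&(P[:,2]>.132)&(P[:,2]<.17)];print(len(c),np.percentile(c,[2,50,98],axis=0))
for lo,hi in[(.01,.022),(.06,.072)]:
    c=P[(P[:,1]>lo)&(P[:,1]<hi)&(P[:,0]>.61)&(P[:,0]<.65)&(P[:,2]>.145)&(P[:,2]<.156)];print(len(c),np.percentile(c[:,0],[1,10,50,90,99]),np.median(c[:,2]))
E
```

```text
t: 7.08
ee_pos: [0.6459, 0.0424, 0.1371]
tool_rot: [0.004, -0.001, 1.0, -0.0]
contact_force: [5.1, -4.5, 0.2]
gripper_width: 0.0766
grip_force: 40.0
1092 [[0.6402 0.0304 0.1333]
 [0.6436 0.0411 0.1374]
 [0.6498 0.0515 0.1392]]
528 [0.6297 0.6305 0.6364 0.6427 0.6445] 0.14862600684565824
530 [0.6296 0.6305 0.6364 0.6427 0.6445] 0.14867757153193437
```

```bash
echo '[[[0.002,0,0],0,0.07],[[0.002,0,0],0,0.07],[[0,0,0],0,0.07],[[0,0,0],0,0.07],[[0,0,0],0,0.07]]' > path.dat && python3 -m handwheel path.dat; echo '[[[0.002,0,0],0,0.07],[[0.001,0,0],0,0.07],[[0,0,0],0,0.07],[[0,0,0],0,0.07],[[0,0,0],0,0.07]]' > path.dat && python3 -m handwheel path.dat;
```

```text
t: 7.55
ee_pos: [0.6427, 0.0423, 0.1374]
tool_rot: [0.005, -0.0, 1.0, -0.0]
contact_force: [6.5, -5.2, 0.1]
gripper_width: 0.077
grip_force: 40.0
t: 7.97
ee_pos: [0.6421, 0.0423, 0.1377]
tool_rot: [0.008, -0.0, 1.0, -0.0]
contact_force: [11.6, -5.0, -3.6]
gripper_width: 0.0767
grip_force: 40.0
```

```bash
echo '[[[0.001,0,0.001],0,0.07],[[0.001,0,0.0005],0,0.07],[[0.001,0,0],0,0.07],[[0,0,0],0,0.07],[[0,0,0],0,0.07],[[0,0,0],0,0.07]]' > path.dat && python3 -m handwheel path.dat
```

```text
t: 8.47
ee_pos: [0.6418, 0.0423, 0.1378]
tool_rot: [0.011, -0.0, 1.0, -0.0]
contact_force: [15.3, -3.7, -2.9]
gripper_width: 0.0768
grip_force: 40.0
```

```bash
echo '[[[0.0015,0,0],0,0.07],[[0.0015,0,0],0,0.07],[[0.001,0,0],0,0.07],[[0,0,0],0,0.07],[[0,0,0],0,0.07]]' > path.dat && python3 -m handwheel path.dat; echo '[[[0,0,0],0,0.07],[[0,0,0],0,0.07],[[0,0,0],0,0.07],[[0,0,0],0,0.07],[[0,0,0],0,0.07],[[0,0,0],0,0.07]]' > path.dat && python3 -m handwheel path.dat
```

```text
t: 8.88
ee_pos: [0.641, 0.0423, 0.1382]
tool_rot: [0.015, -0.0, 1.0, -0.0]
contact_force: [22.7, -3.8, -7.1]
gripper_width: 0.0772
grip_force: 40.0
t: 9.38
ee_pos: [0.641, 0.0423, 0.1382]
tool_rot: [0.015, -0.0, 1.0, -0.0]
contact_force: [22.9, -3.1, -6.5]
gripper_width: 0.0769
grip_force: 40.0
```

```bash
echo '[[[-0.001,0,0],0,0.07],[[0,0,0],0,0.07],[[0,0,0],0,0.07],[[0,0,0],0,0.07],[[0,0,0],0,0.07],[[0,0,0],0,0.07],[[0,0,0],0,0.07],[[0,0,0],0,0.07],[[0,0,0],0,0.07],[[0,0,0],0,0.07],[[0,0,0],0,0.07],[[0,0,0],0,0.07]]' > path.dat && python3 -m handwheel path.dat
python3 - <<'E'
from h import *
from bench import get_image
np.set_printoptions(precision=4,suppress=True)
d=get_image("wrist");P=cloud(d).reshape(-1,3)
cv2.imwrite("pics/w4.png",cv2.resize(d["color"][130:330,200:440],(720,600),interpolation=cv2.INTER_CUBIC)[:,:,::-1])
c=P[(P[:,1]>.03)&(P[:,1]<.052)&(P[:,0]>.63)&(P[:,0]<.68)&(P[:,2]>.132)&(P[:,2]<.17)];print(len(c),np.percentile(c,[2,50,98],axis=0))
for lo,hi in[(.01,.022),(.06,.072)]:
    c=P[(P[:,1]>lo)&(P[:,1]<hi)&(P[:,0]>.61)&(P[:,0]<.65)&(P[:,2]>.145)&(P[:,2]<.156)];print(len(c),np.percentile(c[:,0],[1,10,50,90,99]),np.median(c[:,2]))
E
```

```text
t: 10.38
ee_pos: [0.6411, 0.0423, 0.1381]
tool_rot: [0.014, -0.0, 1.0, -0.0]
contact_force: [20.3, -4.2, -5.2]
gripper_width: 0.077
grip_force: 40.0
1083 [[0.6356 0.0304 0.1336]
 [0.6387 0.0411 0.1384]
 [0.6442 0.0515 0.1402]]
533 [0.6283 0.629  0.635  0.6415 0.643 ] 0.14913122140123253
535 [0.6284 0.629  0.6348 0.6415 0.6432] 0.14912156457021938
```

View pics/w4.png

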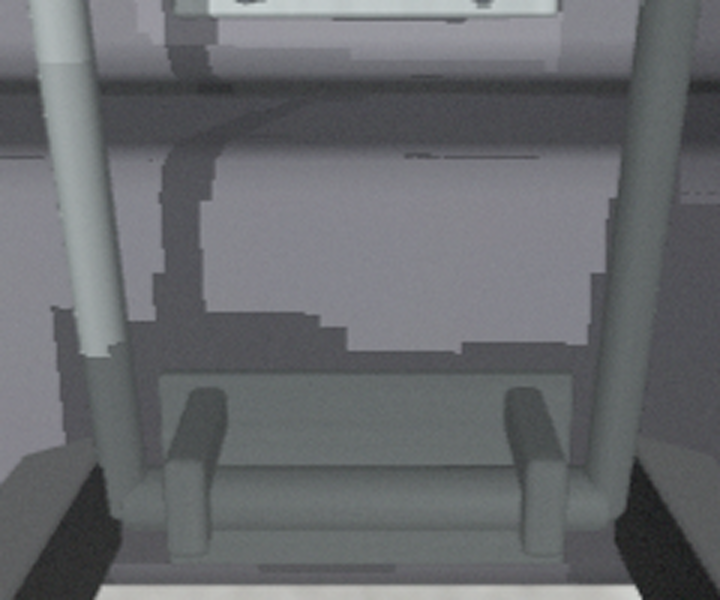

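The picture shows the bar at about row 500, under both hooks at columns 190 and 545. The lid has come in about 1.2 mm. Now I'll ease the pull and let go.

```bash
echo '[[[-0.0025,0,0],0,0.07],[[-0.0025,0,0],0,0.07],[[-0.0025,0,0],0,0.07],[[0,0,0],0,0.07],[[0,0,0],0,0.07],[[0,0,0],0,0.07]]' > path.dat && python3 -m handwheel path.dat; echo '[[[0,0,0],0,0.094],[[0,0,0],0,0.094],[[0,0,0],0,0.094],[[0,0,0],0,0.094]]' > path.dat && python3 -m handwheel path.dat
```

```text
t: 10.93
ee_pos: [0.6422, 0.0423, 0.1374]
tool_rot: [0.006, -0.0, 1.0, -0.0]
contact_force: [5.2, -4.4, 3.5]
gripper_width: 0.0769
grip_force: 40.0
t: 11.27
ee_pos: [0.6363, 0.044, 0.1335]
tool_rot: [-0.001, -0.001, 1.0, 0.001]
contact_force: [-0.3, 0.3, -0.6]
gripper_width: 0.0939
grip_force: 0.0
```

```bash
echo '[[[0,0,-0.02],0,0.094],[[0,0,-0.03],0,0.094],[[0,0,-0.035],0,0.094],[[0,0,-0.035],0,0.094],[[0,0,-0.035],0,0.094],[[0,0,0],0,0],[[0,0,0],0,0],[[0,0,0],0,0],[[0,0,0],0,0]]' > path.dat && python3 -m handwheel path.dat
python3 - <<'E'
from h import *
from bench import get_image
np.set_printoptions(precision=4,suppress=True)
for n in("wrist","scene","top"):
    d=get_image(n);np.savez(n+"5.npz",**d);P=cloud(d).reshape(-1,3)
    c=P[(abs(P[:,1]-.0412)<.012)&(P[:,0]>.45)&(P[:,0]<.58)&(P[:,2]>.155)&(P[:,2]<.24)]
    print(n,len(c))
    for z in np.arange(.16,.24,.01):
        q=c[abs(c[:,2]-z)<.005,0]
        if len(q):print(round(z,3),len(q),np.percentile(q,[5,50,95]))
    c=P[(abs(P[:,1]-.0412)<.012)&(P[:,0]>.632)&(P[:,0]<.66)&(P[:,2]>.132)&(P[:,2]<.16)]
    if len(c):print(np.percentile(c,[2,50,98],axis=0))
s=np.load("scene5.npz")["color"][225:325,300:420];c=np.load("wrist5.npz")["color"]
c=np.hstack([cv2.resize(s,(400,333),interpolation=cv2.INTER_CUBIC),cv2.resize(c,(400,333))])
cv2.imwrite("pics/m5.png",c[:,:,::-1])
E
```

```text
t: 12.02
ee_pos: [0.6359, 0.0433, 0.2868]
tool_rot: [-0.002, -0.001, 1.0, 0.0]
contact_force: [-0.4, 0.2, 0.5]
gripper_width: 0.0709
grip_force: 0.0
wrist 3016
0.16 18 [0.5492 0.5499 0.5504]
0.17 387 [0.5441 0.5465 0.5499]
0.18 345 [0.539  0.5414 0.5436]
0.19 381 [0.5346 0.5366 0.539 ]
0.2 452 [0.5298 0.532  0.5343]
0.21 513 [0.5251 0.5272 0.5296]
0.22 903 [0.5168 0.5215 0.5246]
0.23 17 [0.5189 0.5204 0.5219]
[[0.6367 0.0299 0.133 ]
 [0.6406 0.0411 0.1379]
 [0.6462 0.053  0.1399]]
scene 159
0.16 7 [0.541  0.5413 0.5424]
0.17 22 [0.5377 0.5398 0.5412]
0.18 19 [0.5326 0.5349 0.5367]
0.19 18 [0.5278 0.5298 0.5322]
0.2 21 [0.5238 0.5252 0.527 ]
0.21 20 [0.5185 0.5209 0.5224]
0.22 39 [0.5137 0.5153 0.52  ]
0.23 13 [0.5155 0.5163 0.5188]
[[0.634  0.0301 0.133 ]
 [0.6368 0.0408 0.1383]
 [0.6427 0.0512 0.1406]]
top 291
0.16 12 [0.55   0.5501 0.5524]
0.17 45 [0.5432 0.5454 0.5473]
0.18 31 [0.539  0.5409 0.5415]
0.19 36 [0.5335 0.5354 0.5373]
0.2 40 [0.5293 0.5312 0.5333]
0.21 37 [0.5239 0.5259 0.5277]
0.22 68 [0.5157 0.5201 0.5238]
0.23 22 [0.5156 0.5185 0.52  ]
[[0.6358 0.0304 0.1349]
 [0.6398 0.0419 0.1388]
 [0.6454 0.052  0.1418]]
```

View pics/m5.png

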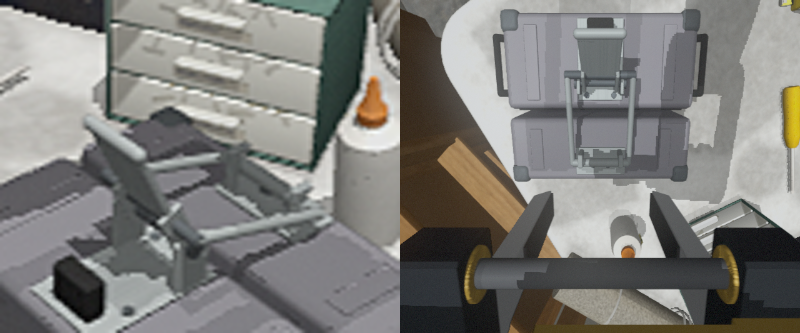

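The bar is still hooked at x 0.640 and the lever stands at about 0.445. I'll bring the closed fingers to the lid-side face of the handle.

```bash
echo '[[[0.019,-0.0004,0],0,0],[[0.019,-0.0004,0],0,0],[[0.019,-0.0004,0],0,0],[[0.019,-0.0004,0],0,0],[[0.019,-0.0004,0],0,0],[[0,0,0],0,0],[[0,0,0.018],0,0],[[0,0,0.018],0,0],[[0,0,0.018],0,0],[[0,0,0.018],0,0],[[0,0,0],0,0],[[0,0,0],0,0]]' > path.dat && python3 -m handwheel path.dat 20
```

```text
t: 13.17
ee_pos: [0.5416, 0.0408, 0.216]
tool_rot: [-0.002, -0.001, 1.0, 0.0]
contact_force: [0.3, 0.0, -0.0]
gripper_width: 0.0006
grip_force: 0.0
```

```bash
echo '[[[0.0076,0,0.0035],0,0],[[0.0076,0,0.0035],0,0],[[0.0076,0,0.004],0,0],[[0.0042,0,0.0046],0,0],[[0.0042,0,0.0046],0,0],[[0,0,0],0,0],[[0,0,0],0,0],[[0,0,0],0,0]]' > path.dat && python3 -m handwheel path.dat
```

```text
t: 13.83
ee_pos: [0.5132, 0.0405, 0.1997]
tool_rot: [0.003, -0.001, 1.0, -0.0]
contact_force: [5.0, -0.4, 5.5]
gripper_width: 0.0007
grip_force: 3.5
```

```bash
echo '[[[0.0036,0,0.0063],0,0],[[0.0035,0,0.0063],0,0],[[0.002,0,0.0065],0,0],[[0.0019,0,0.0065],0,0],[[0,0,0],0,0],[[0,0,0],0,0],[[0,0,0],0,0]]' > path.dat && python3 -m handwheel path.dat
```

```text
t: 14.42
ee_pos: [0.4988, 0.0409, 0.1707]
tool_rot: [-0.002, -0.001, 1.0, 0.0]
contact_force: [0.6, -0.1, 0.0]
gripper_width: 0.0003
grip_force: 0.0
```

```bash
python3 - <<'E'
from h import *
from bench import get_image
for n in("wrist","scene"):
    d=get_image(n);np.savez(n+"6.npz",**d)
s=np.load("scene6.npz")["color"][225:325,300:420];c=np.load("wrist6.npz")["color"]
c=np.hstack([cv2.resize(s,(400,333),interpolation=cv2.INTER_CUBIC),cv2.resize(c,(400,333))])
cv2.imwrite("pics/m6.png",c[:,:,::-1])
E
```

```text
(no output)
```

View pics/m6.png

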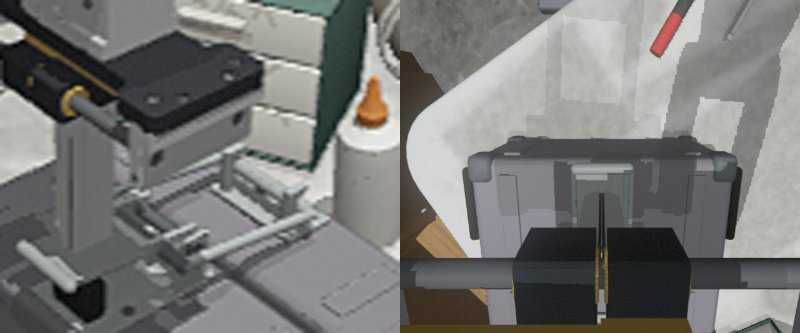

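The lever has gone over centre and lies nearly flat on its stop, with the bar still under the hooks. Now I'll press it home.

```bash
echo '[[[0,0,0.005],0,0],[[0,0,0.005],0,0],[[0,0,0.003],0,0],[[0,0,0.003],0,0],[[0,0,0],0,0],[[0,0,0],0,0],[[0,0,0],0,0]]' > path.dat && python3 -m handwheel path.dat
```

```text
t: 15.1
ee_pos: [0.5006, 0.0407, 0.162]
tool_rot: [0.001, -0.001, 1.0, -0.0]
contact_force: [-12.9, 0.6, 32.6]
gripper_width: 0.0002
grip_force: 16.7
```

```bash
echo '[[[0,0,-0.004],0,0],[[0,0,-0.006],0,0],[[0,0,-0.01],0,0],[[0,0,-0.02],0,0],[[0,0,-0.03],0,0],[[0,0,-0.03],0,0],[[0,0,-0.03],0,0],[[0.03,0,0],0,0],[[0.03,0,0],0,0],[[0.03,0,0],0,0],[[0,0,0],0,0],[[0,0,0],0,0]]' > path.dat && python3 -m handwheel path.dat
python3 - <<'E'
from h import *
from bench import get_image,r
np.set_printoptions(precision=4,suppress=True)
for n in("scene","top"):
    d=get_image(n);P=cloud(d).reshape(-1,3)
    c=P[(abs(P[:,1]-.0412)<.015)&(P[:,0]>.466)&(P[:,0]<.54)&(P[:,2]>.14)&(P[:,2]<.2)]
    print(n,len(c),np.polyfit(c[:,0]-.552,c[:,2],1) if len(c)>10 else "")
    for x in np.arange(.47,.54,.01):
        q=c[abs(c[:,0]-x)<.005,2]
        if len(q):print(round(x,2),len(q),np.median(q))
    if n=="scene":s=d["color"][225:325,300:420]
    else:
        s2=d["color"][215:345,330:486]
        for lo,hi in[(.01,.022),(.06,.072)]:
            c=P[(P[:,1]>lo)&(P[:,1]<hi)&(P[:,0]>.61)&(P[:,0]<.65)&(P[:,2]>.145)&(P[:,2]<.156)];print(len(c),np.percentile(c[:,0],[1,50,99]))
print(r.get_obs()["contact_force"])
cv2.imwrite("pics/m7.png",np.hstack([cv2.resize(x,(400,333),interpolation=cv2.INTER_CUBIC) for x in(s,s2)])[:,:,::-1])
E
```

```text
t: 16.1
ee_pos: [0.4092, 0.0407, 0.2856]
tool_rot: [0.0, -0.001, 1.0, -0.0]
contact_force: [0.9, 0.1, 0.3]
gripper_width: 0.0001
grip_force: 0.0
scene 429 [-0.0266  0.1534]
0.47 60 0.15627494163743888
0.48 57 0.15532014028442803
0.49 60 0.15497561763379936
0.5 58 0.15462466344466663
0.51 56 0.15435554449536476
0.52 60 0.15404114870121546
0.53 64 0.15387783595594365
0.54 14 0.15501906271577032
top 813 [-0.0324  0.1529]
0.47 60 0.15611085650844286
0.48 124 0.15514072982329347
0.49 111 0.15434579316784444
0.5 114 0.1545913141831754
0.51 130 0.15429542118161602
0.52 112 0.154045600543875
0.53 108 0.15342518866842048
0.54 54 0.1538196665412111
38 [0.6237 0.6303 0.6375]
39 [0.6239 0.6298 0.6384]
[-0.9243 -0.083  -0.6431]
```

View pics/m7.png

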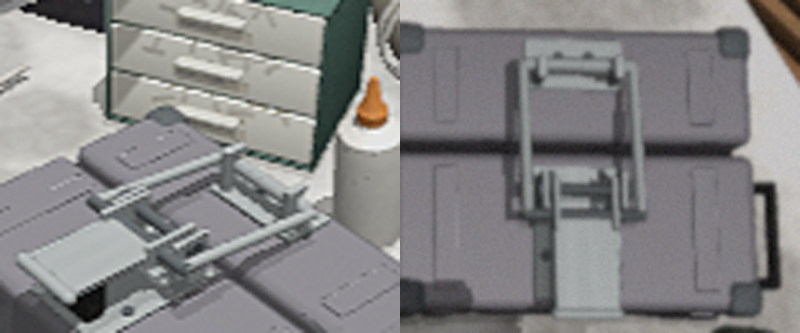

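The lever lies flat: its slope of 0.03 rad means about 1.54, which is home. The bar is under both hooks, the seam is nearly closed and the robot is clear of everything.

```bash
python3 -c "
from bench import ticket;print(ticket.finish_job())"
```

```text
the job is handed in; nothing more can be done
None
```

The latch is hooked over the keeper and the lever is pressed fully home. I held the pull for about 1.5 s at 15–18 N by estimate, the lid is clamped, and the robot was touching nothing when I handed the job in at about 16 s; no verdict came back.

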